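Set the kiln selector to the cross and press start

ROBOT

A 7-joint arm with a two-finger parallel gripper is mounted at the origin on the work surface. World frame = base frame: x ahead of the robot, y to its left, z up, the work surface at z = 0. Lengths are in m, angles in rad, forces in N, time in s.
With the tool pointing down it reaches from about 0.4 to 0.875 m from the base axis. Payload 19.3 kg.
Tool frame: the origin (TCP) lies midway between the tips of the shut fingers; the grasp point (between the pads) lies 19 mm behind it (env.hold_point_z is the distance from the TCP to the grasp point, in m); z points along the fingers, y is the direction in which the jaws open and shut (so a half turn about z gives the same grasp; the last joint's range is limited). The gripper opens to 85 mm and grips with 20 to 120 N. Pads are 22 mm wide; open, the fingers measure 114 mm over their backs; the gripper's body (76 mm by 85 mm) begins 54 mm behind the grasp point. The pads swing forward as they close: fully open they stand 13 mm farther back than shut.
Start: joints at [-1.368, 0.521, -0.036, 1.599, 0.021, 1.021, -0.113], TCP at [0.168, 0.602, 0.231] pointing down, gripper open.
Joint ranges: [-2.91, 2.91], [-0.3, 2.13], [-1.5, 1.42], [0.17, 2.43], [-1.26, 4.41], [0.16, 1.93], [-2.52, 2.52]. Speed limits (rad/s): [1.89, 1.89, 2.39, 2.39, 3.01, 3.01, 3.01].

INTERFACE

Orientations are given as a rotation vector (axis times angle).
In Python, from cell import sensors, get_image, env gives the robot as it stands.
- The arm moves only by the tool arm_command, never from a script. Its argument "series" is a list of rows, each an object of numbers: "grip": the opening, from 0 (shut) to 1 (fully open); "x", "y", "z": the shift along the world's x, y, z in m; "rx", "ry", "rz": the turn, a rotation vector about the world's x, y, z in degrees. In form: [{"grip": .., "x": .., "y": .., "z": .., "rx": .., "ry": .., "rz": ..}, ...]. A call has 1 to 12 rows; each row is the pose to reach, as a shift and turn from the pose commanded when the call began; what a row does not reach only later rows make up. A row lasts 1/8 s, in which the tool goes at most 62.5 mm and 10.7 degrees, less where a joint would pass 70% of its speed; a pose out of reach is approached as far as the arm can. A call with a gripper value outside its range is refused whole. The fingers move at their own pace and stop on an object; "newtons" is the grip in N (left out, the last holds). Time passes only in rows, so rows that repeat a pose let the fingers close. It gives the time, the measured TCP pose, the force and the opening at its end, in the units of the state.
- sensors.observe(): the state, without advancing time (a new reading comes with each control period).
- get_image(name): name is "scene" or "top" or "wrist"; returns a dict with "color" (384x512x3 uint8, red, green, blue), "intrinsics" (3x3 intrinsics, pixels), "R" (3x3) and "t" (3): a world point X has camera coordinates R X + t; the wrist camera has in their place "T_tool_cam" (4x4, takes a point from camera to tool coordinates, whose origin is the TCP and whose axes are the flange's). Camera axes: x right, y down, z forward; pixel columns grow to the right and rows downward; lengths in m; the calibration is good to about 2 mm. A picture is of the moment at which its call begins: read the wrist's pose just before it. There is no depth.
- env.finish_job(): hands the job in, once; it reports no verdict.
The state is a dict: "t": time; "joints": joint angles; "dq": joint speeds; "joint_torque": joint torques, N m; "ee_pos": TCP position; "eef_rot": TCP orientation; "wrist_force": force on the tool from outside, world axes, zero at the start; "moment": the same for the moment, N m; "width": opening from 0.0 (shut) to 1.0 (fully open).
Only numpy, scipy, OpenCV 4.12 (cv2) and the standard library are available. Lean on these libraries where they do the work, as an engineer would, in place of code of your own. Each camera call takes 0.05 s, during which the arm holds its last target.

TASK

On the kiln control desk, push the selector's protruding tab round with the fingertips until it points squarely at the cross-shaped (plus sign) marker, and leave it there. Only then press the start button fully down and let it come up again. Only push and press: do not pinch the tab between the fingers, and do not disturb the cup, pots and tools standing around.

Things in the scene. Friction and masses are not known exactly. Their poses are not given: they have to be found in the camera images.
- desk: kiln control desk: flat grey box 300 (x) x 340 (y) x 50 mm high, fixed to the table. Origin at the centre of its underside; its x axis points away from the robot, y to the left, z up. It is turned by up to 0.2 rad. Its flat top, 50 mm above the table, carries all the parts below
- selector_axis (a point): point on the selector's vertical turning axis, in the desk's top (50 mm above the table), over the desk's centre
- selector (a joint): angle of the selector, rad, counter-clockwise seen from above is positive; at 0 the tab points along the desk's -x (towards the robot); stops at -2.8 and +2.8. It starts between -0.6 and 0.6. Plain friction, no detents: about 2 N at the tab moves it and it stays where it is left
- tab_tip (a point): middle of the outer end face of the selector's tab. The selector is a black disc 90 mm across whose top is 22 mm above the desk top (a small boss on it reaches 28 mm); one aluminium tab sticks out of it radially, from its rim to 95 mm from the axis: an upright plate 16 mm thick, from 8 to 46 mm above the desk top. This point is 27 mm above the desk top
- aim (a point): imaginary point straight out from the tab, 125 mm from the axis, at desk-top height: where the tab points. It turns with the selector
- marker_cross: white ceramic marker fixed on the desk, 5 mm thick, shaped as a plus sign: two crossed bars 40 x 12 mm. THE WANTED ONE. Origin at the centre of its underside, 125 mm from the selector's axis. The six markers stand at selector angles of about -145, -105, -65, 65, 105 and 145 degrees; which stands where changes
- marker_disc: white ceramic marker fixed on the desk, 5 mm thick, shaped as a plain round disc, 38 mm. Origin at the centre of its underside, 125 mm from the selector's axis
- marker_square: white ceramic marker fixed on the desk, 5 mm thick, shaped as a plain square, 34 mm. Origin at the centre of its underside, 125 mm from the selector's axis
- marker_bar: white ceramic marker fixed on the desk, 5 mm thick, shaped as a single bar 42 x 11 mm. Origin at the centre of its underside, 125 mm from the selector's axis
- marker_twin: white ceramic marker fixed on the desk, 5 mm thick, shaped as two parallel bars, 40 x 11 mm each, side by side. Origin at the centre of its underside, 125 mm from the selector's axis
- marker_ring: white ceramic marker fixed on the desk, 5 mm thick, shaped as a ring, 39 mm outside, 23 mm inside. Origin at the centre of its underside, 125 mm from the selector's axis
- start (a joint): travel of the start button, m: 0 up, 0.006 fully down (about 5 N); it springs back
- start_top (a point): centre of the start button's round top, 34 mm across, in a black housing on the front left corner of the desk; press it straight down
- pinch_cup: bystander: small terracotta cup, 44 mm across, 40 high, loose, on the front right corner of the desk. Origin: centre of its underside
- glaze_pot: bystander: small closed jar, 36 mm across, 50 high, loose, on the desk behind the selector. Origin: centre of its underside
- brush: bystander: brush, about 190 mm long, lying on the table right of the desk. Origin: centre of its underside
- ruler: bystander: wooden ruler 300 x 30 x 4 mm, lying on the table left of the desk. Origin: centre of its underside
- mug: bystander: mug, 76 mm across, 85 high, on the table to the left. Origin: centre of its underside
- vase: bystander: terracotta vase, 92 mm across, 130 high, on the table to the right. Origin: centre of its underside
- dish: bystander: flat white dish, 140 mm across, on the table to the left. Origin: centre of its underside

How it is judged:
On the way, in this order (a step that is already met when the one before it is completed fails the run):
1. the tab points at the cross marker (horizontal distance between aim and marker_cross below 0.016 m and value of joint start below 0.002 m), for 0.3 s.
2. the start button is pressed down with the tab on the cross (horizontal distance between aim and marker_cross below 0.016 m and value of joint start above 0.0045 m), for 0.04 s.
At the end, for the whole second after the job is handed in: the tab points at the cross marker (the point 125 mm out along the tab lies within 16 mm of the marker's centre, about 7 degrees), the selector is still, and the start button has been pressed at least 4.5 mm of its 6 mm and is up again (horizontal distance between aim and marker_cross below 0.016 m and value of joint start below 0.0015 m and velocity of joint selector between -0.05 and 0.05 rad/s); the robot touches nothing.
It fails at once if the start button is pressed while the tab is not on the cross (value of joint start above 0.003 m and not (horizontal distance between aim and marker_cross below 0.016 m)).
It fails at once if the tab is pinched: both of its sides pushed by the fingers at once (contact force between the fingers and selector_c2 above 1.5 N and contact force between the fingers and selector_c3 above 1.5 N).
It fails at once if a bystander is shifted by more than 20 mm, lifted or knocked over (distance of any of pinch_cup, glaze_pot, brush, ruler, mug, vase, dish from where it was at the start of the episode above 0.02 m or angle between any of pinch_cup, glaze_pot, brush, ruler, mug, vase, dish's own z axis and vertical above 0.5 rad).
It also fails if it takes over 58 s, if anything falls off the work surface, if the arm or the gripper's body presses on something with over 40 N, if the wrist force passes 120 N, or if a joint passes its speed limit or range.

## Working session

There is one attempt and no reset: what is moved stays moved. The work goes in short steps, Python scripts to look and compute and a tool call to move; the robot and the scene stay as the last step left them, time stands still between calls to the robot, and variables do not carry over. Pictures are saved under pics/ and viewed, and the job is handed in when it is done.

Besides the shell and the picture viewer there is one more tool, called after "Emit:" in YAML: its name, and indented under it one key for each argument. arm_command: Moves the arm, as the interface text tells. Its arguments: {"type":"object","properties":{"series":{"type":"array"},"newtons":{"type":"number"}},"required":["series"]}

```bash
mkdir -p pics; ls
python3 - <<'E'
from cell import sensors,get_image,env
import cv2
for n in("top","scene"):
    g=get_image(n);cv2.imwrite(f"pics/{n}0.png",g["color"][:,:,::-1]);print(n,g["intrinsics"],g["R"],g["t"])
s=sensors.observe();print(s)
E
```

```text
pics
top [[441.89472571   0.         248.56828463]
 [  0.         441.89472571 193.45964568]
 [  0.           0.           1.        ]] [[ 0.01175463 -0.99980482 -0.01587925]
 [-0.98454997 -0.00879773 -0.17488268]
 [ 0.17470885  0.0176896  -0.98446122]] [2.12369157e-04 5.43138903e-01 1.52355629e+00]
scene [[392.54354224   0.         262.13960897]
 [  0.         392.54354224 195.02016047]
 [  0.           0.           1.        ]] [[-0.06243284  0.9978192   0.02142392]
 [ 0.52329161  0.05100556 -0.85062584]
 [-0.84986354 -0.04189603 -0.52533484]] [ 0.05759993 -0.23077836  1.63678012]
{'t': 0.1, 'joints': array([-1.36821313,  0.52195244, -0.03632485,  1.59994153,  0.02121142,
        1.02110729, -0.11276717]), 'dq': array([-2.12730790e-04,  1.58725003e-04,  1.77063080e-03, -2.77016376e-03,
       -6.05973771e-04, -7.05345396e-04, -6.61400141e-05]), 'joint_torque': array([ 4.89796730e-03, -9.28475547e+01,  1.98450252e+00, -3.70527613e+01,
        1.81608199e-02,  5.34309875e-03,  4.46756019e-05]), 'ee_pos': array([0.16833911, 0.60159026, 0.23078794]), 'eef_rot': array([-4.27112264e-01, -3.11236570e+00,  1.60486429e-03]), 'wrist_force': array([ 0.88504827,  0.52097177, -0.19945577]), 'moment': array([-0.00269753,  0.04494495,  0.03074547]), 'width': 1.0006483053658024}
```

View pics/top0.png

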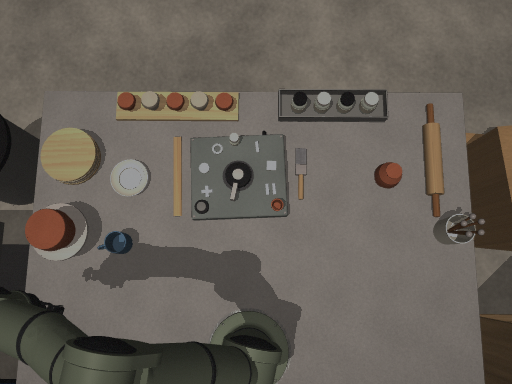

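View pics/scene0.png

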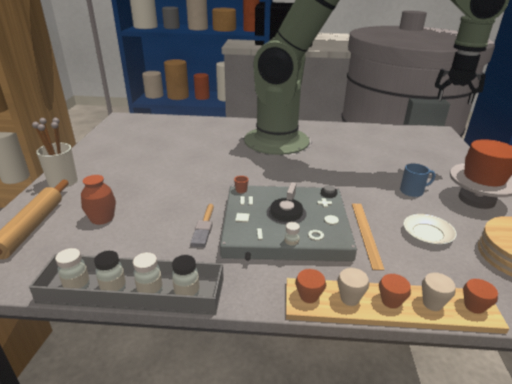

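```bash
cat > h.py <<'E'
from cell import sensors,get_image,env
import numpy as np,cv2
def ray(g,u,v,z):
    K,R,t=g["intrinsics"],g["R"],np.array(g["t"])
    d=R.T@np.linalg.inv(K)@np.array([u,v,1.]);c=-R.T@t
    return c+d*(z-c[2])/d[2]
def proj(g,X):
    p=g["R"]@np.array(X)+g["t"];p=g["intrinsics"]@p;return p[:2]/p[2]
E
python3 - <<'E'
from h import *
g=get_image("top");im=g["color"][125:230,180:300,::-1]
cv2.imwrite("pics/top1.png",cv2.resize(im,None,fx=6,fy=5.7,interpolation=cv2.INTER_CUBIC)[:600])
gray=cv2.cvtColor(g["color"],cv2.COLOR_RGB2GRAY)
m=(gray[125:230,180:300]>165).astype(np.uint8)
n,l,s,c=cv2.connectedComponentsWithStats(m)
for i in range(1,n):
    if s[i,4]>8:
        u,v=c[i]+[180,125];print(s[i],u,v,ray(g,u,v,.055).round(4))
E
```

```text
(no output)
```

View pics/top1.png

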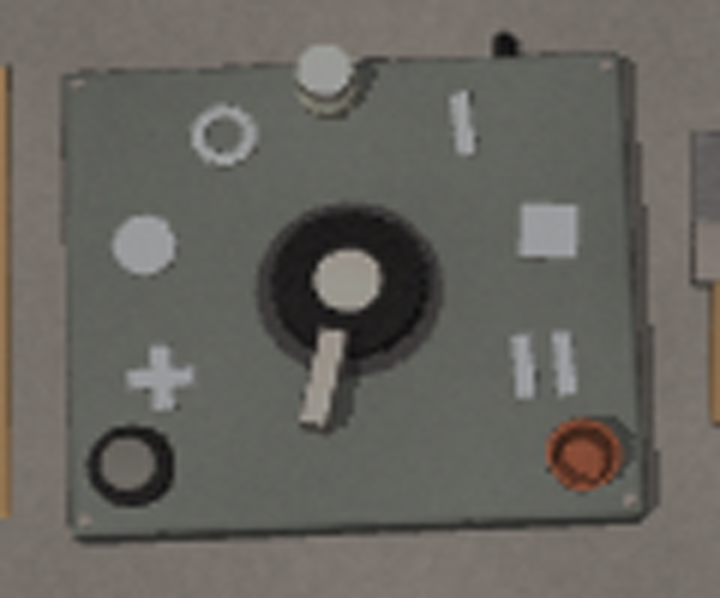

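Run:
```python
from h import *
from scipy.optimize import least_squares
g=get_image("top")
P=lambda a,b,z:ray(g,180+(a+.0)/6,125+b/5.7,z)
mk=dict(cross=(160,377),disc=(144,244),ring=(224,135),bar=(462,123),square=(549,230),twin=(544,365))
M={k:P(*v,.055)[:2] for k,v in mk.items()}
for k in M:print(k,M[k].round(4))
A=np.array(list(M.values()))
th=np.radians([-65,-105,-145,145,105,65])
def mod(p):
    a=np.pi+p[2]+th; return p[:2]+.125*np.c_[np.cos(a),np.sin(a)]
r=least_squares(lambda p:(mod(p)-A).ravel(),[.6,0,0]);print("axis",r.x,(mod(r.x)-A).round(4).tolist())
ax=r.x[:2]
for k in M:
    d=M[k]-ax;print(k,np.hypot(*d).round(4),np.degrees((np.arctan2(d[1],d[0])-np.pi-r.x[2]+np.pi)%(2*np.pi)-np.pi).round(1))
print("boss",P(348,280,.078).round(4))
tt=P(315,420,.096);ti=P(333,332,.096);print("tab",tt,ti)
for q in(tt,ti):
    d=q[:2]-ax;print(np.hypot(*d),np.degrees((np.arctan2(d[1],d[0])-np.pi-r.x[2]+np.pi)%(2*np.pi)-np.pi))
for z in(.06,.07,.08):print("start",P(128,463,z).round(4))
print("corners",[P(*c,.05).round(3)[:2].tolist() for c in((64,75),(628,55),(76,535),(642,518))])
print("cup",P(583,455,.09),"pot",P(324,70,.1))
```

```text
cross [0.5489 0.1545]
disc [0.6337 0.1665]
ring [0.7049 0.1204]
bar [ 0.7138 -0.0227]
square [ 0.6447 -0.0751]
twin [ 0.5585 -0.0724]
axis [0.60681379 0.04388948 0.04765033] [[-0.0002, 0.0], [-0.0004, -0.0005], [0.0007, 0.0], [-0.0013, -0.0002], [0.0002, -0.0], [0.001, 0.0006]]
cross 0.1249 -65.1
disc 0.1255 -105.1
ring 0.1244 -144.8
bar 0.126 145.4
square 0.1249 104.9
twin 0.1259 64.7
boss [0.6065 0.0433 0.078 ]
tab [0.51581752 0.06004183 0.096     ] [0.57006629 0.05063229 0.096     ]
0.09241871896100579 -12.795642037114668
0.03736099744324247 -13.127708799905017
start [0.4939 0.1712 0.06  ]
start [0.4924 0.1699 0.07  ]
start [0.4909 0.1687 0.08  ]
corners [[0.745, 0.219], [0.761, -0.123], [0.45, 0.202], [0.464, -0.13]]
cup [ 0.49680545 -0.09377208  0.09      ] pot [0.7340912  0.05850986 0.1       ]
```

Emit:
arm_command:
  series:
    - {"grip": 0,"x": 0.03,"y": -0.049}
    - {"grip": 0,"x": 0.06,"y": -0.098}
    - {"grip": 0,"x": 0.09,"y": -0.147}
    - {"grip": 0,"x": 0.12,"y": -0.196,"rz": 2}
    - {"grip": 0,"x": 0.15,"y": -0.245,"rz": 3}
    - {"grip": 0,"x": 0.18,"y": -0.294,"rz": 5}
    - {"grip": 0,"x": 0.21,"y": -0.343,"rz": 5}
    - {"grip": 0,"x": 0.24,"y": -0.392,"rz": 5}
    - {"grip": 0,"x": 0.27,"y": -0.441,"rz": 5}
    - {"grip": 0,"x": 0.3,"y": -0.49,"rz": 5}
    - {"grip": 0,"x": 0.33,"y": -0.54,"rz": 5}
    - {"grip": 0,"x": 0.357,"y": -0.589,"rz": 5}

```text
$.series[0]: bad value
```

Emit:
arm_command:
  series:
    - {"grip": 0,"x": 0.03,"y": -0.049,"z": 0,"rx": 0,"ry": 0,"rz": 0}
    - {"grip": 0,"x": 0.06,"y": -0.098,"z": 0,"rx": 0,"ry": 0,"rz": 0}
    - {"grip": 0,"x": 0.09,"y": -0.147,"z": 0,"rx": 0,"ry": 0,"rz": 0}
    - {"grip": 0,"x": 0.12,"y": -0.196,"z": 0,"rx": 0,"ry": 0,"rz": 2}
    - {"grip": 0,"x": 0.15,"y": -0.245,"z": 0,"rx": 0,"ry": 0,"rz": 3}
    - {"grip": 0,"x": 0.18,"y": -0.294,"z": 0,"rx": 0,"ry": 0,"rz": 5}
    - {"grip": 0,"x": 0.21,"y": -0.343,"z": 0,"rx": 0,"ry": 0,"rz": 5}
    - {"grip": 0,"x": 0.24,"y": -0.392,"z": 0,"rx": 0,"ry": 0,"rz": 5}
    - {"grip": 0,"x": 0.27,"y": -0.441,"z": 0,"rx": 0,"ry": 0,"rz": 5}
    - {"grip": 0,"x": 0.3,"y": -0.49,"z": 0,"rx": 0,"ry": 0,"rz": 5}
    - {"grip": 0,"x": 0.33,"y": -0.54,"z": 0,"rx": 0,"ry": 0,"rz": 5}
    - {"grip": 0,"x": 0.357,"y": -0.589,"z": 0,"rx": 0,"ry": 0,"rz": 5}

```text
t: 1.7
ee_pos: [0.5262, 0.0111, 0.2314]
eef_rot: [0.291, 3.128, 0.0]
wrist_force: [1.4, 0.6, 0.1]
width: 0.0
```

Run:
```python
from h import *
s=sensors.observe();print(s["ee_pos"],s["eef_rot"],s["joints"])
g=get_image("wrist");print(g["T_tool_cam"],g["intrinsics"])
cv2.imwrite("pics/w1.png",g["color"][:,:,::-1])
```

```text
[0.52620764 0.01111006 0.23135275] [2.90903932e-01 3.12783162e+00 1.16330708e-04] [-0.27552129  0.36971706  0.18484787  1.86721527 -0.08412832  0.9118565
  1.33397948]
[[ 1.01657187e-04 -9.59351611e-01 -2.82213528e-01  7.13128337e-02]
 [ 9.99999908e-01  2.14903654e-04 -3.70325935e-04 -8.60736617e-04]
 [ 4.15921500e-04 -2.82213465e-01  9.59351545e-01 -1.42940984e-01]
 [ 0.00000000e+00  0.00000000e+00  0.00000000e+00  1.00000000e+00]] [[307.37638592   0.         254.56692614]
 [  0.         307.37638592 191.20469931]
 [  0.           0.           1.        ]]
```

View pics/w1.png

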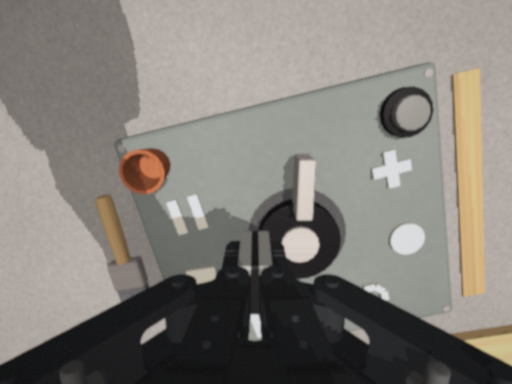

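```bash
cat >> h.py <<'E'
from scipy.spatial.transform import Rotation as Ro
def wray(s,g,u,v,z):
    T=np.array(g["T_tool_cam"]);R=Ro.from_rotvec(s["eef_rot"]).as_matrix()
    c=R@T[:3,3]+s["ee_pos"];d=R@T[:3,:3]@np.linalg.inv(g["intrinsics"])@[u,v,1]
    return (c+d*(z-c[2])/d[2])
AX=np.array([.6068,.0439]);YAW=.0477
def ang(p):
    d=p[:2]-AX;return np.hypot(*d),np.degrees((np.arctan2(d[1],d[0])-YAW)%(2*np.pi)-np.pi)
E
python3 - <<'E'
from h import *
s=sensors.observe();g=get_image("wrist")
for n,u,v,z in(("boss",301,244,.078),("tabend",305.5,157,.096),("cross",392,169,.055),("disc",407,239,.055),("btn",411,111,.07),("btn",411,111,.08)):
    p=wray(s,g,u,v,z);print(n,p.round(4),ang(p))
E
```

```text
boss [0.6108 0.0368 0.078 ] (np.float64(0.00814115070650889), np.float64(116.39602145685193))
tabend [0.5158 0.0526 0.096 ] (np.float64(0.09141861094949823), np.float64(-8.186206089647683))
cross [0.5544 0.1458 0.055 ] (np.float64(0.11462783451575823), np.float64(-65.53056679732924))
disc [0.6391 0.1572 0.055 ] (np.float64(0.11782413202517172), np.float64(-108.66738660504622))
btn [0.4963 0.1614 0.07  ] (np.float64(0.16125304329338663), np.float64(-49.48596125565124))
btn [0.4951 0.1566 0.08  ] (np.float64(0.15871808361065165), np.float64(-47.9839161535196))
```

Run:
```python
from h import *
s=sensors.observe();print(s["t"],s["ee_pos"],s["eef_rot"],abs(s["dq"]).max())
g=get_image("wrist");cv2.imwrite("pics/w2.png",cv2.resize(g["color"][90:290,240:480,::-1],None,fx=3,fy=3,interpolation=cv2.INTER_CUBIC))
```

```text
1.8 [0.52706906 0.00720964 0.23117884] [ 0.30153446  3.12610602 -0.00321835] 0.09113532011986762
```

View pics/w2.png

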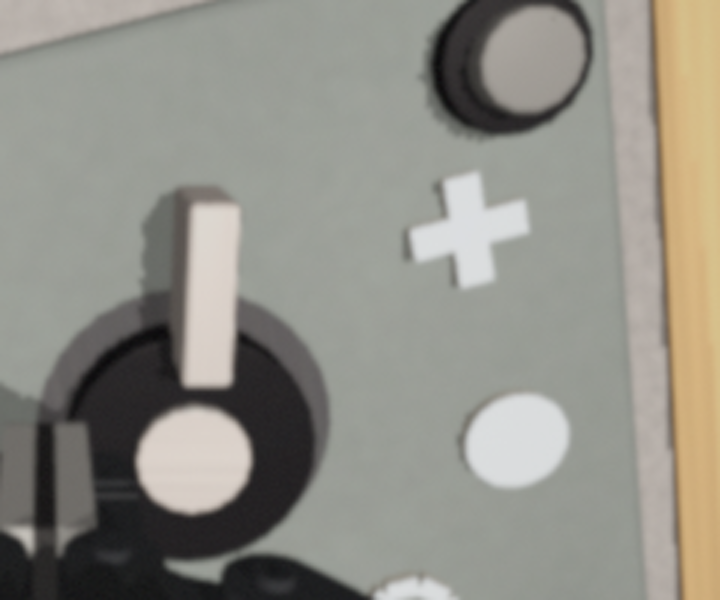

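Emit:
arm_command:
  series:
    - {"grip": 0,"x": 0,"y": 0,"z": -0.03,"rx": 0,"ry": 0,"rz": 0}
    - {"grip": 0,"x": 0,"y": 0,"z": -0.06,"rx": 0,"ry": 0,"rz": 0}
    - {"grip": 0,"x": 0,"y": 0,"z": -0.08,"rx": 0,"ry": 0,"rz": 0}
    - {"grip": 0,"x": 0,"y": 0,"z": -0.08,"rx": 0,"ry": 0,"rz": 0}
    - {"grip": 0,"x": 0,"y": 0,"z": -0.08,"rx": 0,"ry": 0,"rz": 0}
    - {"grip": 0,"x": 0,"y": 0,"z": -0.08,"rx": 0,"ry": 0,"rz": 0}

```text
t: 2.6
ee_pos: [0.5258, 0.0132, 0.1522]
eef_rot: [0.291, 3.127, 0.001]
wrist_force: [-0.1, -0.3, -0.2]
width: -0.002
```

Run:
```python
from h import *
s=sensors.observe();print(s["t"],s["ee_pos"],s["eef_rot"],abs(s["dq"]).max(),s["wrist_force"])
g=get_image("wrist");cv2.imwrite("pics/w3.png",g["color"][:,:,::-1])
```

```text
2.6 [0.52579802 0.01315187 0.15220381] [2.90587761e-01 3.12679418e+00 7.04509911e-04] 0.003879400990796214 [-0.08433062 -0.33911789 -0.15830319]
```

View pics/w3.png

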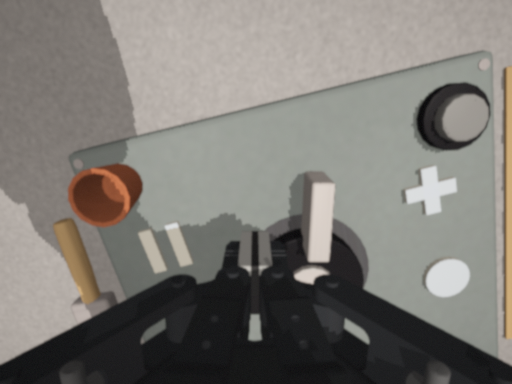

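Run:
```python
from h import *
s=sensors.observe();g=get_image("wrist")
for n,u,v,z in(("tabend",321,182,.096),("tabin",318,262,.096),("cross",431,190,.055),("disc",447,278,.055),("btn",465,117,.07),("btn",465,117,.08)):
    p=wray(s,g,u,v,z);print(n,p.round(4),ang(p))
# button height by two views
gt=get_image("top")
for z in(.065,.07,.075,.08,.085):print(z,wray(s,g,465,117,z)[:2].round(4),ray(gt,180+128/6,125+463/5.7,z)[:2].round(4))
```

```text
tabend [0.515  0.0594 0.096 ] (np.float64(0.093123203673728), np.float64(-12.31811096221657))
tabin [0.5741 0.0498 0.096 ] (np.float64(0.03322825738014483), np.float64(-13.034838001362345))
cross [0.5504 0.1535 0.055 ] (np.float64(0.12324414170583645), np.float64(-65.5166663286981))
disc [0.6355 0.1655 0.055 ] (np.float64(0.12492197019249941), np.float64(-106.01395901187409))
btn [0.4941 0.1706 0.07  ] (np.float64(0.1695846932549439), np.float64(-51.082335304783015))
btn [0.4924 0.1642 0.08  ] (np.float64(0.16599865377012515), np.float64(-49.15618695984347))
0.065 [0.495  0.1738] [0.4931 0.1706]
0.07 [0.4941 0.1706] [0.4924 0.1699]
0.075 [0.4932 0.1674] [0.4917 0.1693]
0.08 [0.4924 0.1642] [0.4909 0.1687]
0.085 [0.4915 0.1609] [0.4902 0.168 ]
```

Run:
```python
from h import *
for th,off in((-13,.045),(-13,.03),(-14,.0225),(-20,.0225),(-26,.0225),(-32,.0225),(-38,.0225),(-44,.0225),(-50,.0225),(-55,.0225),(-60,.0225),(-65,.0225)):
    a=np.pi+YAW+np.radians(th);d=np.array([np.cos(a),np.sin(a)]);t=np.array([d[1],-d[0]])
    p=AX+.075*d-off*t;print(th,off,(p-[.5253,.0126]).round(4),th+13)
```

```text
-13 0.045 [-0.0003  0.0004] 0
-13 0.03 [0.0024 0.0151] 0
-14 0.0225 [0.0035 0.0239] -1
-20 0.0225 [0.0032 0.0321] -7
-26 0.0225 [0.0037 0.0403] -13
-32 0.0225 [0.0051 0.0483] -19
-38 0.0225 [0.0073 0.0562] -25
-44 0.0225 [0.0103 0.0639] -31
-50 0.0225 [0.0141 0.0711] -37
-55 0.0225 [0.0178 0.0768] -42
-60 0.0225 [0.022  0.0822] -47
-65 0.0225 [0.0267 0.0872] -52
```

Emit:
arm_command:
  series:
    - {"grip": 0,"x": 0,"y": 0,"z": -0.03,"rx": 0,"ry": 0,"rz": 0}
    - {"grip": 0,"x": 0,"y": 0,"z": -0.06,"rx": 0,"ry": 0,"rz": 0}
    - {"grip": 0,"x": 0,"y": 0,"z": -0.074,"rx": 0,"ry": 0,"rz": 0}
    - {"grip": 0,"x": 0,"y": 0,"z": -0.074,"rx": 0,"ry": 0,"rz": 0}
    - {"grip": 0,"x": 0,"y": 0,"z": -0.074,"rx": 0,"ry": 0,"rz": 0}

```text
t: 3.38
ee_pos: [0.526, 0.0129, 0.0782]
eef_rot: [0.291, 3.127, 0.0]
wrist_force: [0.5, 0.5, 0.6]
width: 0.002
```

Emit:
arm_command:
  series:
    - {"grip": 0,"x": 0.001,"y": 0.007,"z": 0,"rx": 0,"ry": 0,"rz": 0}
    - {"grip": 0,"x": 0.002,"y": 0.015,"z": 0,"rx": 0,"ry": 0,"rz": 0}
    - {"grip": 0,"x": 0.003,"y": 0.02,"z": 0,"rx": 0,"ry": 0,"rz": 0}
    - {"grip": 0,"x": 0.0035,"y": 0.024,"z": 0,"rx": 0,"ry": 0,"rz": -1}
    - {"grip": 0,"x": 0.0033,"y": 0.028,"z": 0,"rx": 0,"ry": 0,"rz": -4}
    - {"grip": 0,"x": 0.0032,"y": 0.032,"z": 0,"rx": 0,"ry": 0,"rz": -7}
    - {"grip": 0,"x": 0.0034,"y": 0.036,"z": 0,"rx": 0,"ry": 0,"rz": -10}
    - {"grip": 0,"x": 0.0037,"y": 0.04,"z": 0,"rx": 0,"ry": 0,"rz": -13}
    - {"grip": 0,"x": 0.0044,"y": 0.0443,"z": 0,"rx": 0,"ry": 0,"rz": -16}
    - {"grip": 0,"x": 0.0051,"y": 0.0483,"z": 0,"rx": 0,"ry": 0,"rz": -19}
    - {"grip": 0,"x": 0.0062,"y": 0.0523,"z": 0,"rx": 0,"ry": 0,"rz": -22}
    - {"grip": 0,"x": 0.0073,"y": 0.0562,"z": 0,"rx": 0,"ry": 0,"rz": -25}

```text
t: 4.88
ee_pos: [0.5324, 0.0691, 0.0772]
eef_rot: [-0.965, -2.989, 0.001]
wrist_force: [-2.3, -1.6, 0.7]
width: 0.0
```

Run:
```python
from h import *
g=get_image("wrist");cv2.imwrite("pics/w4.png",g["color"][:,:,::-1])
s=sensors.observe();print(s["t"],s["ee_pos"],s["eef_rot"],abs(s["dq"]).max(),s["wrist_force"])
```

```text
4.925 [0.53260145 0.0696777  0.07721077] [-9.68184135e-01 -2.98821746e+00  2.90323334e-04] 0.07223436441287362 [-0.44327314 -0.8913004   0.91241848]
```

View pics/w4.png

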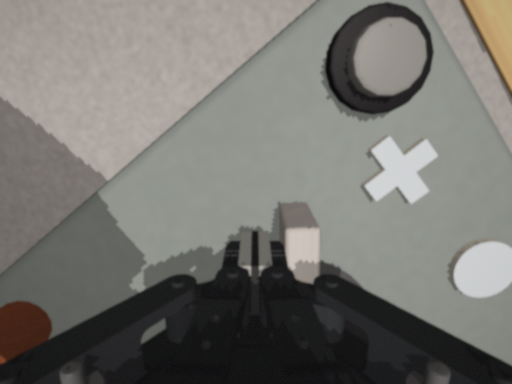

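Run:
```python
from h import *
s=sensors.observe();g=get_image("wrist");print(s["ee_pos"],abs(s["dq"]).max())
cv2.imwrite("pics/w5.png",cv2.resize(g["color"][190:290,220:360,::-1],None,fx=5,fy=5))
p=wray(s,g,302,229,.096);print(p,ang(p))
```

```text
[0.53260145 0.0696777  0.07721077] 0.07223436441287362
[0.53042775 0.09605069 0.096     ] (np.float64(0.09247926995068564), np.float64(-37.06016845692743))
```

View pics/w5.png

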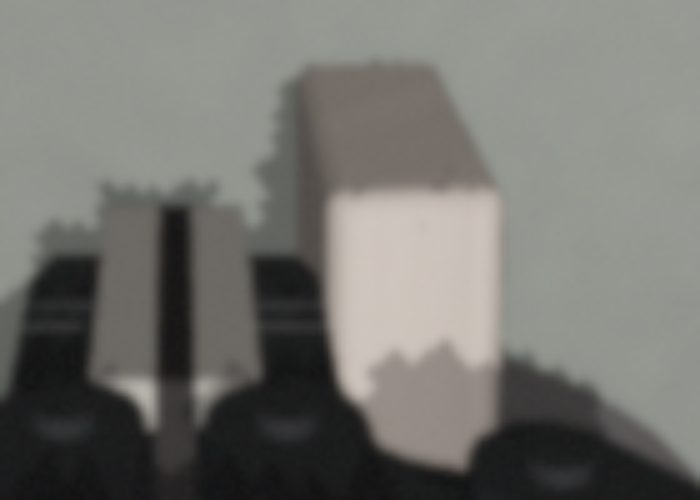

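Emit:
arm_command:
  series:
    - {"grip": 0,"x": 0.003,"y": 0.0077,"z": 0,"rx": 0,"ry": 0,"rz": -6}
    - {"grip": 0,"x": 0.0048,"y": 0.0113,"z": 0,"rx": 0,"ry": 0,"rz": -9}
    - {"grip": 0,"x": 0.0068,"y": 0.0149,"z": 0,"rx": 0,"ry": 0,"rz": -12}
    - {"grip": 0,"x": 0.0086,"y": 0.0178,"z": 0,"rx": 0,"ry": 0,"rz": -14.5}
    - {"grip": 0,"x": 0.0105,"y": 0.0206,"z": 0,"rx": 0,"ry": 0,"rz": -17}
    - {"grip": 0,"x": 0.0126,"y": 0.0233,"z": 0,"rx": 0,"ry": 0,"rz": -19.5}
    - {"grip": 0,"x": 0.0138,"y": 0.0249,"z": 0,"rx": 0,"ry": 0,"rz": -21}
    - {"grip": 0,"x": 0.0147,"y": 0.026,"z": 0,"rx": 0,"ry": 0,"rz": -22}
    - {"grip": 0,"x": 0.0156,"y": 0.027,"z": 0,"rx": 0,"ry": 0,"rz": -23}
    - {"grip": 0,"x": 0.0165,"y": 0.028,"z": 0,"rx": 0,"ry": 0,"rz": -24}
    - {"grip": 0,"x": 0.0165,"y": 0.028,"z": 0,"rx": 0,"ry": 0,"rz": -24}
    - {"grip": 0,"x": 0.0165,"y": 0.028,"z": 0,"rx": 0,"ry": 0,"rz": -24}

```text
t: 6.48
ee_pos: [0.5494, 0.097, 0.0774]
eef_rot: [1.562, 2.725, 0.0]
wrist_force: [-0.3, 0.0, -0.2]
width: -0.001
```

Run:
```python
from h import *
s=sensors.observe();g=get_image("wrist");cv2.imwrite("pics/w6.png",g["color"][:,:,::-1])
print(s["t"],s["ee_pos"],s["eef_rot"],abs(s["dq"]).max(),s["wrist_force"])
for n,u,v,z in(("tab",302.5,229,.096),):
    p=wray(s,g,u,v,z);print(p,ang(p))
g=get_image("top");cv2.imwrite("pics/t6.png",cv2.resize(g["color"][125:230,180:300,::-1],None,fx=6,fy=5.7,interpolation=cv2.INTER_CUBIC))
```

```text
6.475 [0.54940562 0.09700076 0.07736498] [1.56169909e+00 2.72548847e+00 2.98791613e-04] 0.00242554388120256 [-0.32139656  0.00991008 -0.23158934]
[0.55867049 0.12210346 0.096     ] (np.float64(0.09182717631722485), np.float64(-61.12321928170753))
```

View pics/w6.png

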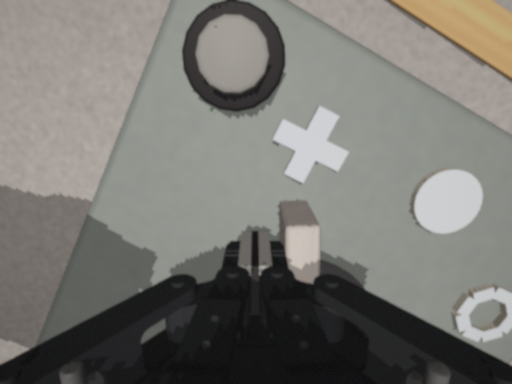

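View pics/t6.png

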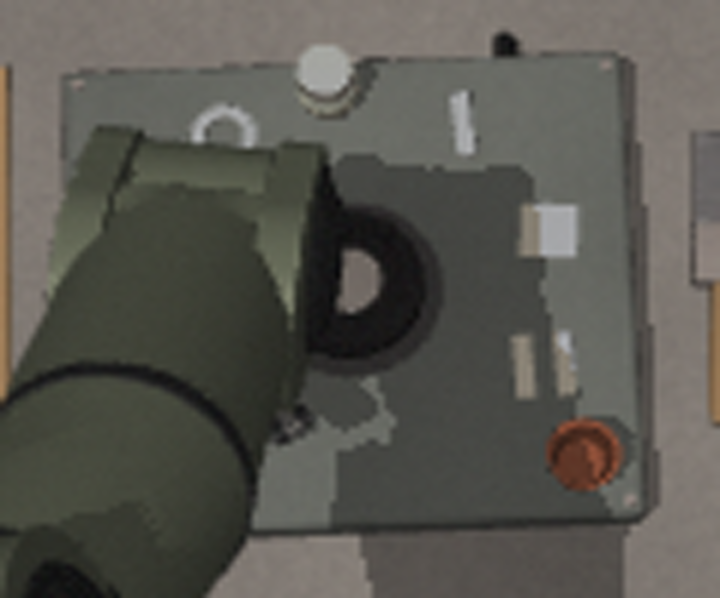

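Emit:
arm_command:
  series:
    - {"grip": 0,"x": 0.001,"y": 0.001,"z": 0,"rx": 0,"ry": 0,"rz": -1}
    - {"grip": 0,"x": 0.002,"y": 0.002,"z": 0,"rx": 0,"ry": 0,"rz": -2}
    - {"grip": 0,"x": 0.003,"y": 0.003,"z": 0,"rx": 0,"ry": 0,"rz": -3}
    - {"grip": 0,"x": 0.0038,"y": 0.0038,"z": 0,"rx": 0,"ry": 0,"rz": -4}
    - {"grip": 0,"x": 0.0038,"y": 0.0038,"z": 0,"rx": 0,"ry": 0,"rz": -4}
    - {"grip": 0,"x": 0.0038,"y": 0.0038,"z": 0,"rx": 0,"ry": 0,"rz": -4}
    - {"grip": 0,"x": 0.001,"y": 0.002,"z": 0,"rx": 0,"ry": 0,"rz": -4}
    - {"grip": 0,"x": -0.007,"y": -0.002,"z": 0,"rx": 0,"ry": 0,"rz": -4}
    - {"grip": 0,"x": -0.015,"y": -0.006,"z": 0,"rx": 0,"ry": 0,"rz": -4}
    - {"grip": 0,"x": -0.015,"y": -0.006,"z": 0.04,"rx": 0,"ry": 0,"rz": -4}
    - {"grip": 0,"x": -0.015,"y": -0.006,"z": 0.09,"rx": 0,"ry": 0,"rz": -4}
    - {"grip": 0,"x": -0.015,"y": -0.006,"z": 0.12,"rx": 0,"ry": 0,"rz": -4}

```text
t: 8.07
ee_pos: [0.5341, 0.0907, 0.1994]
eef_rot: [1.656, 2.668, 0.002]
wrist_force: [-0.5, 0.2, 0.4]
width: 0.003
```

Emit:
arm_command:
  series:
    - {"grip": 0,"x": -0.02,"y": 0.01,"z": 0,"rx": 0,"ry": 0,"rz": 0}
    - {"grip": 0,"x": -0.035,"y": 0.03,"z": 0,"rx": 0,"ry": 0,"rz": 0}
    - {"grip": 0,"x": -0.035,"y": 0.03,"z": 0,"rx": 0,"ry": 0,"rz": 0}
    - {"grip": 0,"x": -0.035,"y": 0.03,"z": 0,"rx": 0,"ry": 0,"rz": 0}
    - {"grip": 0,"x": -0.035,"y": 0.03,"z": 0,"rx": 0,"ry": 0,"rz": 0}
    - {"grip": 0,"x": -0.035,"y": 0.03,"z": 0,"rx": 0,"ry": 0,"rz": 0}

```text
t: 8.82
ee_pos: [0.4994, 0.1206, 0.1972]
eef_rot: [1.657, 2.669, -0.0]
wrist_force: [-0.3, -0.4, 0.2]
width: 0.001
```

Run:
```python
from h import *
s=sensors.observe();g=get_image("wrist");cv2.imwrite("pics/w7.png",g["color"][:,:,::-1])
print(s["t"],s["ee_pos"],s["eef_rot"],abs(s["dq"]).max(),s["wrist_force"])
```

```text
8.825 [0.49941008 0.12056859 0.19721821] [ 1.65720272e+00  2.66883611e+00 -3.17002803e-04] 0.002966659193558354 [-0.25034262 -0.42765449  0.18436435]
```

View pics/w7.png

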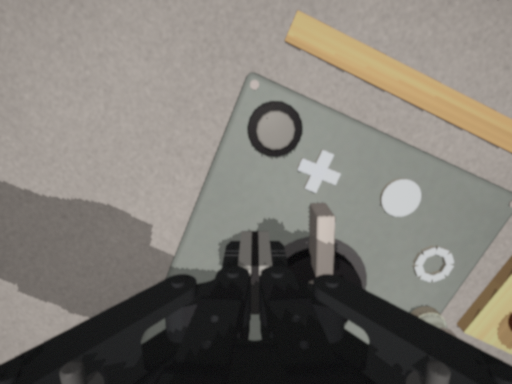

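Run:
```python
from h import *
s=sensors.observe();g=get_image("wrist")
cv2.imwrite("pics/w8.png",cv2.resize(g["color"][90:290,230:430,::-1],None,fx=3,fy=3,interpolation=cv2.INTER_CUBIC))
for n,u,v,z in(("tab",324,216,.096),("tabin",322,275,.096),("cross",320,171.5,.055),("disc",401.5,198,.055),("btn",276,130,.072)):
    p=wray(s,g,u,v,z);print(n,p.round(4),ang(p))
```

```text
tab [0.5621 0.126  0.096 ] (np.float64(0.09346768002143253), np.float64(-64.19495638381522))
tabin [0.5889 0.076  0.096 ] (np.float64(0.036717569744218956), np.float64(-63.632183760828696))
cross [0.552  0.1537 0.055 ] (np.float64(0.12274017923883056), np.float64(-66.21447262371964))
disc [0.6362 0.166  0.055 ] (np.float64(0.12556582027196764), np.float64(-106.27900188318158))
btn [0.495  0.1705 0.072 ] (np.float64(0.16891164959077504), np.float64(-51.270810265972116))
```

View pics/w8.png

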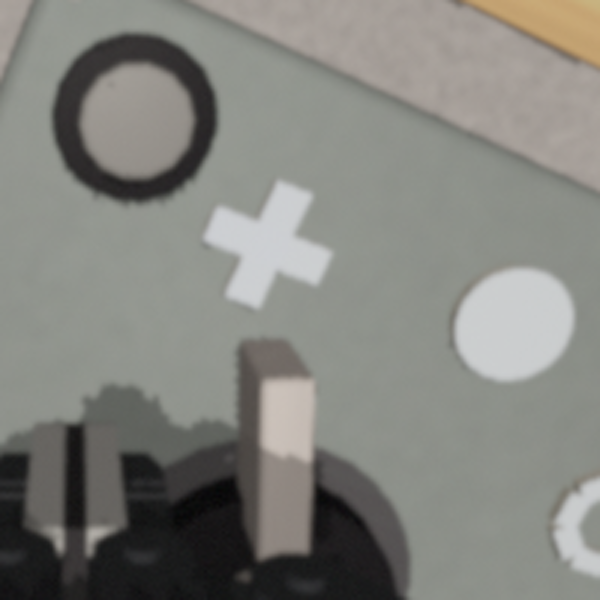

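Emit:
arm_command:
  series:
    - {"grip": 0,"x": -0.003,"y": 0.025,"z": 0,"rx": 0,"ry": 0,"rz": 0}
    - {"grip": 0,"x": -0.005,"y": 0.0495,"z": -0.01,"rx": 0,"ry": 0,"rz": 0}
    - {"grip": 0,"x": -0.005,"y": 0.0495,"z": -0.04,"rx": 0,"ry": 0,"rz": 0}
    - {"grip": 0,"x": -0.005,"y": 0.0495,"z": -0.08,"rx": 0,"ry": 0,"rz": 0}
    - {"grip": 0,"x": -0.005,"y": 0.0495,"z": -0.105,"rx": 0,"ry": 0,"rz": 0}
    - {"grip": 0,"x": -0.005,"y": 0.0495,"z": -0.11,"rx": 0,"ry": 0,"rz": 0}
    - {"grip": 0,"x": -0.005,"y": 0.0495,"z": -0.11,"rx": 0,"ry": 0,"rz": 0}
    - {"grip": 0,"x": -0.005,"y": 0.0495,"z": -0.11,"rx": 0,"ry": 0,"rz": 0}

```text
t: 9.93
ee_pos: [0.4947, 0.1709, 0.0881]
eef_rot: [1.656, 2.669, 0.002]
wrist_force: [0.7, -0.6, 0.7]
width: -0.0
```

Run:
```python
from h import *
s=sensors.observe();g=get_image("wrist");cv2.imwrite("pics/w9.png",g["color"][:,:,::-1])
print(s["t"],s["ee_pos"],s["wrist_force"])
```

```text
9.925 [0.49467885 0.17091183 0.08814993] [ 0.7386441  -0.57957779  0.70812085]
```

View pics/w9.png

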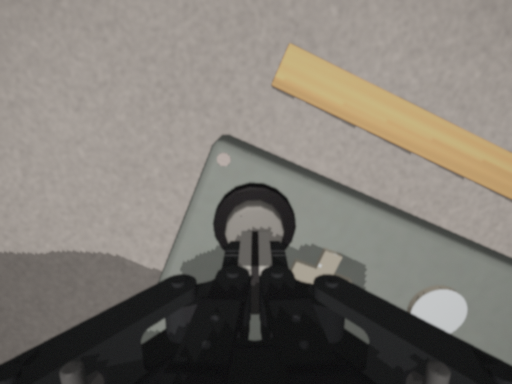

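Emit:
arm_command:
  series:
    - {"grip": 0,"x": 0,"y": 0,"z": -0.006,"rx": 0,"ry": 0,"rz": 0}
    - {"grip": 0,"x": 0,"y": 0,"z": -0.012,"rx": 0,"ry": 0,"rz": 0}
    - {"grip": 0,"x": 0,"y": 0,"z": -0.016,"rx": 0,"ry": 0,"rz": 0}
    - {"grip": 0,"x": 0,"y": 0,"z": -0.016,"rx": 0,"ry": 0,"rz": 0}
    - {"grip": 0,"x": 0,"y": 0,"z": -0.016,"rx": 0,"ry": 0,"rz": 0}

```text
t: 10.6
ee_pos: [0.4941, 0.1705, 0.0713]
eef_rot: [-1.656, -2.669, 0.0]
wrist_force: [-1.5, -0.7, 1.6]
width: 0.005
```

Emit:
arm_command:
  series:
    - {"grip": 0,"x": 0,"y": 0,"z": -0.002,"rx": 0,"ry": 0,"rz": 0}
    - {"grip": 0,"x": 0,"y": 0,"z": -0.003,"rx": 0,"ry": 0,"rz": 0}
    - {"grip": 0,"x": 0,"y": 0,"z": -0.003,"rx": 0,"ry": 0,"rz": 0}
    - {"grip": 0,"x": 0,"y": 0,"z": -0.003,"rx": 0,"ry": 0,"rz": 0}

```text
t: 11.1
ee_pos: [0.4943, 0.1705, 0.0683]
eef_rot: [1.656, 2.669, 0.0]
wrist_force: [-0.8, -0.5, 3.4]
width: -0.002
```

Emit:
arm_command:
  series:
    - {"grip": 0,"x": 0,"y": 0,"z": -0.002,"rx": 0,"ry": 0,"rz": 0}
    - {"grip": 0,"x": 0,"y": 0,"z": -0.003,"rx": 0,"ry": 0,"rz": 0}
    - {"grip": 0,"x": 0,"y": 0,"z": -0.003,"rx": 0,"ry": 0,"rz": 0}
    - {"grip": 0,"x": 0,"y": 0,"z": -0.003,"rx": 0,"ry": 0,"rz": 0}

```text
t: 11.6
ee_pos: [0.4944, 0.1706, 0.0658]
eef_rot: [-1.656, -2.669, -0.001]
wrist_force: [-6.0, -1.3, 20.4]
width: 0.002
```

Emit:
arm_command:
  series:
    - {"grip": 0,"x": 0,"y": 0,"z": 0.006,"rx": 0,"ry": 0,"rz": 0}
    - {"grip": 0,"x": 0,"y": 0,"z": 0.02,"rx": 0,"ry": 0,"rz": 0}
    - {"grip": 0,"x": 0,"y": 0,"z": 0.06,"rx": 0,"ry": 0,"rz": 0}
    - {"grip": 0,"x": 0,"y": 0,"z": 0.11,"rx": 0,"ry": 0,"rz": 0}
    - {"grip": 0,"x": -0.01,"y": -0.04,"z": 0.13,"rx": 0,"ry": 0,"rz": 0}
    - {"grip": 0,"x": -0.01,"y": -0.06,"z": 0.13,"rx": 0,"ry": 0,"rz": 0}
    - {"grip": 0,"x": -0.01,"y": -0.06,"z": 0.13,"rx": 0,"ry": 0,"rz": 0}
    - {"grip": 0,"x": -0.01,"y": -0.06,"z": 0.13,"rx": 0,"ry": 0,"rz": 0}
    - {"grip": 0,"x": -0.01,"y": -0.06,"z": 0.13,"rx": 0,"ry": 0,"rz": 0}
    - {"grip": 0,"x": -0.01,"y": -0.06,"z": 0.13,"rx": 0,"ry": 0,"rz": 0}

```text
t: 12.85
ee_pos: [0.4842, 0.111, 0.195]
eef_rot: [-1.655, -2.67, 0.001]
wrist_force: [-0.3, 0.3, 0.5]
width: 0.001
```

Run:
```python
from h import *
s=sensors.observe();g=get_image("wrist");cv2.imwrite("pics/w10.png",g["color"][:,:,::-1])
print(s["t"],s["ee_pos"],s["wrist_force"],abs(s["dq"]).max())
```

```text
12.85 [0.48415011 0.11102759 0.19497249] [-0.29505495  0.31483489  0.47920183] 0.004225460110820077
```

View pics/w10.png

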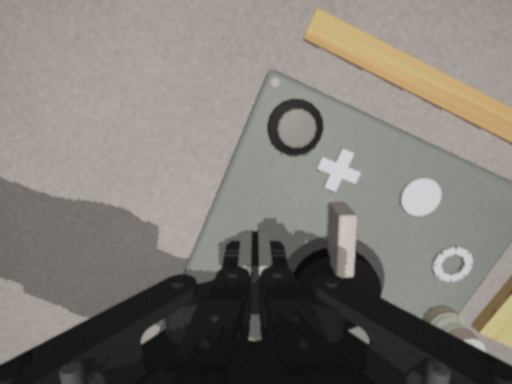

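Run:
```python
from h import *
s=sensors.observe();g=get_image("wrist")
for n,u,v,z in(("tab",343.5,215,.096),("tabin",344,276,.096),("cross",339.5,170.5,.055),("disc",421.5,197,.055)):
    p=wray(s,g,u,v,z);print(n,p.round(4),ang(p))
env.finish_job()
```

```text
tab [0.5603 0.1249 0.096 ] (np.float64(0.09343153752768332), np.float64(-62.87195568373354))
tabin [0.5908 0.0752 0.096 ] (np.float64(0.03514413955236887), np.float64(-65.62067688114774))
cross [0.552  0.1533 0.055 ] (np.float64(0.1223256328290675), np.float64(-66.130912498449))
disc [0.6363 0.166  0.055 ] (np.float64(0.12558107361849455), np.float64(-106.32613422419362))
the job is handed in; nothing more can be done
```

I pushed the selector's tab round to the cross marker with the shut fingertips, on one side only. I then pressed the start button fully down, let it come up, withdrew the arm and handed the job in at about 13 s.

- **Tab on the cross:** The tab's end measured -62.9° and its inner end -65.6°; before the press they read -64.2° and -63.6°. The cross measured -65.1° in the top camera and -66.1° in the wrist camera. The gap is about 1 to 3°, or 2 to 7 mm at the marker, inside the 16 mm (7°) limit.
- **Button:** The push ended at 20 N with the fingertips stopped at 66 mm above the table, well over the 5 N it needs, so it bottomed. I take it to have come up again because the fingers are clear and the wrist force is back near zero. I did not measure its height afterwards.
- **Bystanders:** I noticed no contact with anything but the tab and the button. I made no separate measurement of where the cup, pots and tools ended up.
- **Disagreements:** My first wrist-camera measurements were 5 to 9 mm off because the arm was still settling. I repeated them with the arm still, and they then agreed with the top camera to about 2 mm. The wrist camera also reads marker angles about 1° more negative than the top camera.

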